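# Turn the offcut end-on to the stop and hold the press lever at its third notch

## Robot

A 6-joint arm with a two-finger parallel gripper is mounted at the origin on a cart in front of the work surface, level with it; the furniture and walls round the work are solid. World frame = base frame: x ahead of the robot, y to its left, z up, the work surface at z = 0. Lengths are in m, angles in rad, forces in N, time in s.
With the tool pointing down it reaches from about 0.425 to 0.95 m from the base axis. Payload 14.7 kg.
Tool frame: the origin (TCP) lies between the finger pads; the fingertips stand 25 mm ahead of it and the grasp point (between the pads) lies 6 mm ahead of it; z points along the fingers, y is the line along which they close (so a half turn about z gives the same grasp; the last joint's range is limited). The gripper opens to 85 mm and grips with 20 to 120 N. Pads are 22 mm wide; open, the fingers measure 114 mm over their backs; the gripper's body (76 mm by 85 mm) begins 54 mm behind the grasp point. The pads swing forward as they close: fully open they stand 13 mm farther back than shut.
Start: joints at [1.199, 0.48, 1.596, -0, 1.065, -0.047], TCP at [0.207, 0.616, 0.256] pointing down, gripper open.
Joint ranges: [-2.75, 2.75], [-0.82, 2.05], [0.23, 2.67], [-1.56, 4.7], [0.09, 2.69], [-2.92, 2.92]. Speed limits (rad/s): [1.89, 1.89, 2.39, 3.01, 3.01, 3.01].

## Interface

Orientations are given as a rotation vector (axis times angle).
In Python, from bench import robot, solve_ik, sensors, eyes gives the robot as it stands. Calls block until the motion is done:
- robot.goto(position, orientation): joint-space move of the TCP to a pose.
- robot.move_straight(position, attitude=None, speed=0.15): straight line of the TCP; attitude=None keeps the orientation; speed is the mean speed in m/s.
- robot.goto_joints(angles): joint-space move.
- robot.move_gripper(opening, grip_force=None): finger opening in m; grip_force is the grip in N (None keeps the last); returns when the fingers have stopped.
- robot.wait(seconds).
- solve_ik(position, orientation): joint angles nearest the present ones, or None.
- sensors.get_state(): the state.
- eyes.camera(name): name is "scene" or "top" or "wrist"; returns a dict with "image" (420x560x3 uint8, blue, green, red), "z_map" (420x560 float32, m along the optical axis (not along the pixel's ray), 0 where there is no reading), "camera_matrix" (3x3 intrinsics, pixels), "rvec" (rotation vector, rad) and "tvec" (3), from world to camera coordinates, as OpenCV has them; the wrist camera has in their place "mount" (4x4, takes a point from camera to tool coordinates, whose origin is the TCP and whose axes are the flange's). Camera axes: x right, y down, z forward; pixel columns grow to the right and rows downward; lengths in m; the calibration is good to about 2 mm. The wrist camera is an equidistant fisheye: a pixel r from the principal point sees the ray r / f radians off the axis. A picture is of the moment at which its call begins: read the wrist's pose just before it.
A pose or a line that the arm cannot do raises robot.Unreachable and nothing moves.
- robot.close_job(): hands the job in; it is judged then, once.
The state is a dict: "t": time; "q": joint angles; "qd": joint speeds; "joint_torque": joint torques, N m; "tool_pos": TCP position; "eef_rot": TCP orientation; "contact_force": force on the tool from outside, world axes, zero at the start; "wrist_torque": the same for the moment, N m; "width": finger opening in m; "gripper_force": force on a finger pad.
Only numpy, scipy, OpenCV 4.12 (cv2) and the standard library are available. Lean on these libraries where they do the work, as an engineer would, in place of code of your own. Each camera call takes 0.05 s, during which the arm holds its last target. There are 200 camera calls.

## Task

The long side of the 120 mm wooden offcut is done: turn it a quarter turn and set it on the bed of the lever press, with one end flat against the steel stop, centred under the pad, and let go of it. Then press the sprung lever down past its first two notches to the third, not on down to its bottom stop, and finish still holding it there so that the pad keeps the offcut clamped. Leave the other tools where they lie.

Things in the scene. Friction and masses are not known exactly. Their poses are not given: they have to be found in the camera images.
- block_centre (a point): Centre of the workpiece: loose pine offcut, 46 x 120 x 30 mm (x, y, z), about 0.12 kg, flat on the bench left of the press. Its long axis is its y axis, at the start roughly across the robot's view; either end may meet the stop. Held far from its middle it droops in the fingers; a push on its free end slides it along the bed. (The 60 x 85 mm offcut is another piece.)
- press: Grey hand-lever press, fixed to the bench. Origin on the bench (z = 0) in the plane of the stop's face, on the centre line; x points away from the robot into the column, y to its left, z up. Bed: flat steel plate, top at z = 12 mm, x = -150 to +85 mm, y = -45 to +45 mm. Head: x = -32 to +46, y = -22 to +22, z = 87 to 147 mm; its front cap reaches x = -43, the ram z = 173 mm.
- stop_face (a point): Foot of the steel stop's flat face, at x = 0, y = 0, z = 12 mm of the press, same axes; the face looks to -x, is 56 mm wide and 26 mm high. The offcut seated square has its centre at x = -60 mm, y = 0, its long axis along x and its free end at x = -120 mm, clear of the head.
- pad: Rubber pressure pad, 22 mm across, under the ram; origin at the centre of its underside, 56 mm above the bench when raised (14 mm above an offcut on the bed), at x = -20 mm, y = 0 of the press. The lever drives it down 30 mm per rad; it meets the offcut at about 0.47 rad and is sprung, pressing about 7 N at the third notch.
- lever (a joint): Lever angle, rad: 0 = raised (start), grows as pressed. Axis: along the press's x through y = 0, z = 115 mm; the lever points to -y of the press (right), 0.5 - q rad above level at value q. Notches at 0.25, 0.50, 0.75 (a ripple of 1.5 N; gaps in the rim of the sector plate behind it), bottom stop at 1.0. A spring returns it to 0 from anywhere.
- lever_paddle (a point): Middle of the upper face of the black paddle at the lever's end, to be pressed down. Paddle: 70 mm along the lever, 40 mm wide, 14 mm thick, its middle 190 mm from the axis and at x = 60 mm of the press. Upper face about 212 mm above the bench when raised, 75 mm at the third notch. Push needed: about 4 N at the top, up to 10 N on the way, 8 N held at the third notch.
- square_loose: A try square, 161 x 110 x 17 mm, lying loose on the bench in front; origin at its underside. To be left alone.
- tape_loose: A tape measure, 67 x 77 x 31 mm, lying loose on the bench at the right; origin at its underside. To be left alone.

How it is judged:
By the outcome, as a careful person would: the job done as asked, in the order asked, and still so for the second after the job is handed in, while the arm keeps its last pose, push and grip.
It also fails if it takes over 72 s, if anything falls off the work surface, if the arm or the gripper's body presses on something with over 40 N, if the wrist force passes 120 N, or if a joint passes its speed limit or range.

## Working session

There is one attempt and no reset: what is moved stays moved. The work goes in short steps, each a Python script; the robot and the scene stay as the last script left them, time stands still between calls to the robot, and variables do not carry over. Pictures are saved under pics/ and viewed, at most 10 in all, crops included, and the job is handed in when it is done.

```bash
mkdir -p pics; ls; cat > h.py <<'E'
import numpy as np, cv2
from scipy.spatial.transform import Rotation as R
from bench import robot, solve_ik, sensors, eyes
def cloud(c):
    """world points per pixel from z_map (static cameras)"""
    K=c["camera_matrix"]; z=c["z_map"]; v,u=np.mgrid[:z.shape[0],:z.shape[1]]
    P=np.stack([(u-K[0,2])/K[0,0]*z,(v-K[1,2])/K[1,1]*z,z],-1)
    M=cv2.Rodrigues(np.array(c["rvec"],float))[0]
    return (P-np.array(c["tvec"]).ravel())@M
E
python3 - <<'E'
from h import *
s=sensors.get_state(); print(s["t"],s["tool_pos"],s["eef_rot"],s["width"])
for n in("scene","top"):
    c=eyes.camera(n); cv2.imwrite(f"pics/{n}0.png",c["image"]); np.savez(f"{n}0.npz",**c)
    M=cv2.Rodrigues(np.array(c["rvec"],float))[0]; print(n,-M.T@np.array(c["tvec"]).ravel(),(c["z_map"]>0).mean())
E
```

```text
pics
0.0 [0.2072647  0.61566663 0.25567232] [-5.07905846e-01 -3.10000995e+00  1.87591746e-03] 0.08513867920485428
scene [-0.2118607  -0.69680864  0.86200645] 0.9953188775510204
top [ 0.39567027 -0.00484693  1.42525276] 0.9958418367346938
```

View pics/top0.png

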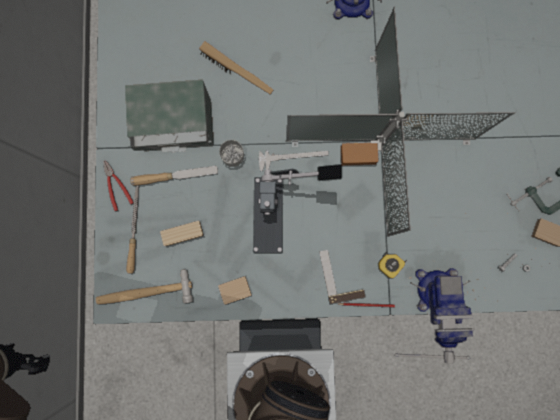

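View pics/scene0.png

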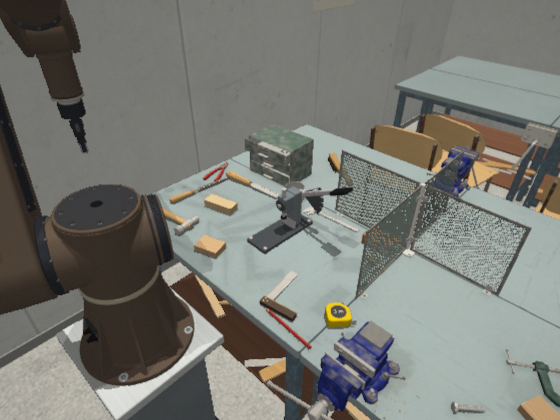

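The top view shows the 46x120 offcut at (182,233), the 60x85 piece at (235,290), and the press bed spanning about (253..283, 178..253). The lever paddle is at (330,172) and the square at (340,280). In the scene view the lever points right, with the mesh screen beyond it.

```bash
python3 - <<'E'
from h import *
def load(n): return dict(np.load(f"{n}0.npz"))
c=load("top"); W=cloud(c); im=c["image"].astype(int); print(c["camera_matrix"][0,0])
v,u=np.mgrid[:420,:560]
def box(u0,u1,v0,v1): return (u>=u0)&(u<=u1)&(v>=v0)&(v<=v1)
def rect(m,name,W=W):
    m=cv2.morphologyEx(m.astype(np.uint8),cv2.MORPH_OPEN,np.ones((3,3)))
    n,l,st,_=cv2.connectedComponentsWithStats(m); k=1+np.argmax(st[1:,4]); P=W[l==k]
    r=cv2.minAreaRect(P[:,:2].astype(np.float32)*1000); print(name,len(P),r,"z",np.percentile(P[:,2],[5,50,95]).round(4), "pca",P.mean(0).round(4))
    return P
bench=box(200,245,240,270)|box(300,330,215,240)
print("bench z",np.percentile(W[bench][:,2],[5,50,95]))
z=W[...,2]
wood=(im[...,2]-im[...,0]>25)
rect(box(150,212,210,255)&wood&(z>.018),"block top")
rect(box(150,212,210,255)&(z>.015),"block z")
dark=im.sum(-1)<200
rect(box(240,296,165,262)&dark&(z>.004)&(z<.03),"bed")
P=rect(box(310,350,155,190)&(z>.15)&(z<.25),"paddle")
rect(box(250,292,165,220)&(z>.13)&(z<.2),"head")
c2=load("scene"); W2=cloud(c2); i2=c2["image"].astype(int); z2=W2[...,2]
rect(box(195,245,190,220)&(i2[...,2]-i2[...,0]>25)&(z2>.02),"block scene",W2)
rect(box(240,315,215,255)&(i2.sum(-1)<200)&(z2>.004)&(z2<.03),"bed scene",W2)
rect(box(320,360,180,200)&(z2>.15)&(z2<.25)&(i2.sum(-1)<120),"paddle scene",W2)
a=cv2.resize(c["image"][140:320,140:360],None,fx=3.5,fy=3.3,interpolation=cv2.INTER_CUBIC)
cv2.imwrite("pics/crop.png",a[:600,:780])
E
```

```text
466.04726937964955
bench z [-0.00615642 -0.00124358  0.00370651]
block top 616 ((479.1033935546875, 164.5133056640625), (367.1646423339844, 88.125244140625), 77.27001190185547) z [0.024  0.0287 0.0341] pca [0.5057 0.2815 0.0447]
block z 642 ((480.3734130859375, 166.0782928466797), (370.63031005859375, 90.51744079589844), 77.36341857910156) z [0.0235 0.0287 0.0341] pca [0.5055 0.2814 0.0461]
bed 147 ((612.2750244140625, -9.697149276733398), (22.662052154541016, 84.97301483154297), 85.88207244873047) z [0.0062 0.0111 0.0158] pca [ 0.6178 -0.0093  0.0112]
paddle 406 ((643.7581787109375, -136.375244140625), (79.58029174804688, 40.477394104003906), 88.55915832519531) z [0.1912 0.2113 0.226 ] pca [ 0.6427 -0.1424  0.2103]
head 426 ((593.584716796875, 23.245351791381836), (42.03061294555664, 80.78562927246094), 88.29237365722656) z [0.1362 0.1436 0.1651] pca [0.5951 0.0229 0.1447]
block scene 305 ((512.6491088867188, 286.75), (55.218631744384766, 126.46753692626953), 16.390146255493164) z [0.0223 0.0321 0.0352] pca [0.5085 0.2811 0.0311]
bed scene 122 ((561.4722900390625, 16.75774574279785), (63.17071533203125, 47.393592834472656), 0.6878623366355896) z [0.0113 0.0147 0.0176] pca [0.565  0.0166 0.0146]
paddle scene 107 ((641.4430541992188, -148.1653289794922), (59.7552375793457, 31.782485961914062), 87.690185546875) z [0.1996 0.2171 0.2284] pca [ 0.6345 -0.1529  0.2163]
```

View pics/crop.png

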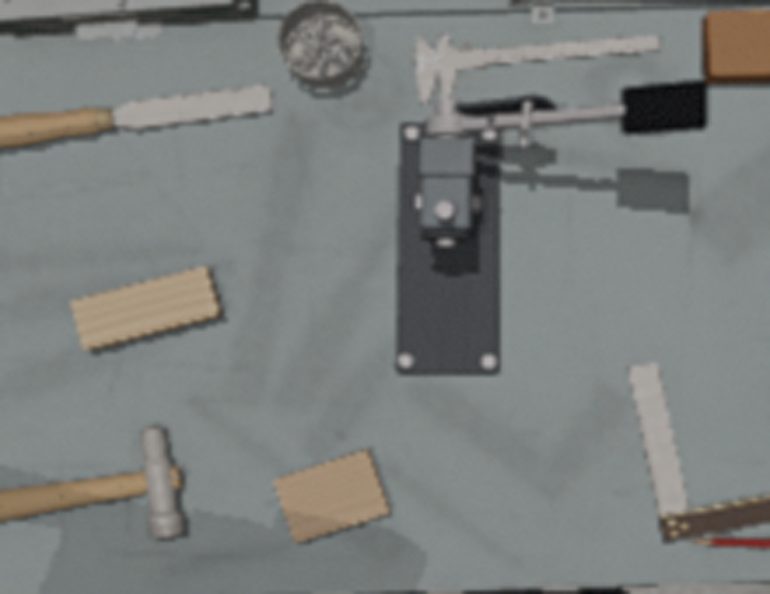

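```bash
cat >> h.py <<'E'
def cast(c,uv,z):
    K=c["camera_matrix"]; M=cv2.Rodrigues(np.array(c["rvec"],float))[0]; o=-M.T@np.array(c["tvec"]).ravel()
    d=cv2.undistortPoints(np.array(uv,np.float64).reshape(-1,1,2),K,None).reshape(-1,2)
    d=np.c_[d,np.ones(len(d))]@M
    return o+d*((z-o[2])/d[:,2])[:,None]
def biggest(m):
    m=cv2.morphologyEx(m.astype(np.uint8),cv2.MORPH_OPEN,np.ones((3,3)))
    n,l,st,_=cv2.connectedComponentsWithStats(m); return (l==1+np.argmax(st[1:,4])).astype(np.uint8)
def toolrot(yaw,tilt=0):
    """tool down, tool y (closing axis) along world angle yaw"""
    y=np.array([np.cos(yaw),np.sin(yaw),0]); z=np.array([0,0,-1.]); x=np.cross(y,z)
    return R.from_matrix(np.stack([x,y,z],1)).as_rotvec()
E
python3 - <<'E'
from h import *
c=dict(np.load("top0.npz")); im=c["image"].astype(int); g=im.sum(-1)
v,u=np.mgrid[:420,:560]
def box(u0,u1,v0,v1): return (u>=u0)&(u<=u1)&(v>=v0)&(v<=v1)
b=biggest(box(150,212,210,255)&(im[...,2]-im[...,0]>25))
vs,us=np.nonzero(b); P=cast(c,np.c_[us,vs],.03)
r=cv2.minAreaRect(P[:,:2].astype(np.float32)*1000); print("block",r,P.mean(0))
print("bed grey",g[235,268],g[235,257],"bench",g[235,245],"shadow",g[197,330])
m=biggest(box(245,292,205,262)&(g<300)); vs,us=np.nonzero(m)
# bed long edges row by row, front edge col by col
rows=range(222,244); cols=range(260,278)
L=[us[vs==k].min()-.5 for k in rows]; Rr=[us[vs==k].max()+.5 for k in rows]; F=[vs[us==k].max()+.5 for k in cols]
for n,uv in(("L",np.c_[L,rows]),("R",np.c_[Rr,rows]),("F",np.c_[cols,F])):
    Q=cast(c,uv,.012); d=cv2.fitLine(Q[:,:2].astype(np.float32),cv2.DIST_HUBER,0,.01,.01).ravel(); print(n,d,np.degrees(np.arctan2(d[1],d[0])))
p=biggest(box(310,350,155,190)&(g<120)); vs,us=np.nonzero(p); P=cast(c,np.c_[us,vs],.205); print("paddle",P.mean(0),cv2.minAreaRect(P[:,:2].astype(np.float32)*1000))
for yaw in(1.57,-1.57,1.57-1.33,-1.57-1.33):
  for pos in((.51,.28,.03),(.51,.28,.15),(.47,.02,.04),(.64,-.14,.3),(.64,-.14,.1)):
    q=solve_ik(np.array(pos),toolrot(yaw)); print(yaw,pos,None if q is None else np.round(q,2))
E
```

```text
block ((506.76812744140625, 284.08782958984375), (47.0717658996582, 120.61096954345703), 14.053159713745117) [0.50654904 0.28436591 0.03      ]
bed grey 219 219 bench 402 shadow 260
L [ 0.99975115 -0.0223067   0.51292616  0.07114926] -1.278186
R [ 0.999566   -0.0294587   0.50421643 -0.01984471] -1.6881033
F [0.02888547 0.9995827  0.43876728 0.02443058] 88.34475
paddle [ 0.64388147 -0.14709706  0.205     ] ((643.928466796875, -146.525146484375), (35.75982666015625, 62.05373764038086), 3.649629592895508)
1.57 (0.51, 0.28, 0.03) [ 0.45  0.7   1.91 -0.    0.53 -1.12]
1.57 (0.51, 0.28, 0.15) [ 0.45  0.51  1.85 -0.    0.77 -1.12]
1.57 (0.47, 0.02, 0.04) [-0.02  0.6   2.17 -0.    0.38 -1.59]
1.57 (0.64, -0.14, 0.3) [-0.26  0.45  1.53  0.    1.16 -1.83]
1.57 (0.64, -0.14, 0.1) [-0.26  0.66  1.71 -0.    0.77 -1.83]
-1.57 (0.51, 0.28, 0.03) [ 0.45  0.7   1.91 -0.    0.53  2.02]
-1.57 (0.51, 0.28, 0.15) [ 0.45  0.51  1.85 -0.    0.77  2.02]
-1.57 (0.47, 0.02, 0.04) [-0.02  0.6   2.17 -0.    0.38  1.55]
-1.57 (0.64, -0.14, 0.3) [-0.26  0.45  1.53 -0.    1.16  1.31]
-1.57 (0.64, -0.14, 0.1) [-0.26  0.66  1.71 -0.    0.77  1.31]
0.24 (0.51, 0.28, 0.03) [ 0.45  0.7   1.91 -0.    0.53  0.21]
0.24 (0.51, 0.28, 0.15) [ 0.45  0.51  1.85 -0.    0.77  0.21]
0.24 (0.47, 0.02, 0.04) [-0.02  0.6   2.17 -0.    0.38 -0.26]
0.24 (0.64, -0.14, 0.3) [-0.26  0.45  1.53 -0.    1.16 -0.5 ]
0.24 (0.64, -0.14, 0.1) [-0.26  0.66  1.71 -0.    0.77 -0.5 ]
-2.9000000000000004 (0.51, 0.28, 0.03) None
-2.9000000000000004 (0.51, 0.28, 0.15) None
-2.9000000000000004 (0.47, 0.02, 0.04) [-0.02  0.6   2.17 -0.    0.38  2.88]
-2.9000000000000004 (0.64, -0.14, 0.3) [-0.26  0.45  1.53 -0.    1.16  2.64]
-2.9000000000000004 (0.64, -0.14, 0.1) [-0.26  0.66  1.71 -0.    0.77  2.64]
```

```bash
cat >> h.py <<'E'
PO=np.array([.5888,.0236]); PY=-0.0259
def press(x,y,z): c,s=np.cos(PY),np.sin(PY); return np.array([PO[0]+c*x-s*y,PO[1]+s*x+c*y,z])
def st(t=""):
    s=sensors.get_state(); print(t,"t%.1f"%s["t"],s["tool_pos"].round(4),"F",np.round(s["contact_force"],1),"w%.4f"%s["width"],"g%.0f"%s["gripper_force"]); return s
PR=toolrot(np.pi/2+PY)
E
python3 - <<'E'
from h import *
bc=np.array([.5068,.2841]); a=np.radians(14.05-90); d=np.array([np.cos(a),np.sin(a)])
g=bc-.02*d; GR=toolrot(np.radians(14.05))
for x in(-.135,-.095,-.158): print(x,solve_ik(press(x,0,.041),PR) is not None, solve_ik(press(x,0,.10),PR) is not None)
robot.goto(np.r_[g,.12],GR); st("above")
robot.move_straight(np.r_[g,.028]); st("down")
robot.move_gripper(.03,50); st("grip")
robot.move_straight(np.r_[g,.12]); st("lift")
robot.goto(press(-.135,0,.11),PR); st("front")
c=eyes.camera("scene"); cv2.imwrite("pics/s1.png",cv2.resize(c["image"][120:330,130:430],None,fx=2.6,fy=2.6))
E
```

```text
-0.135 True True
-0.095 True True
-0.158 True True
above t1.8 [0.5018 0.3044 0.1203] F [ 0.2  0.  -0.1] w0.0856 g0
down t2.5 [0.5022 0.3039 0.0285] F [-0.1  0.2 -0.4] w0.0856 g0
grip t3.0 [0.5025 0.3038 0.029 ] F [-1.2 -0.7 10.2] w0.0452 g51
lift t3.7 [0.5015 0.3033 0.1194] F [-1.3 -0.7 -2.2] w0.0452 g51
front t5.4 [0.454  0.0274 0.1098] F [ 0.1  0.1 -1.6] w0.0450 g51
```

View pics/s1.png

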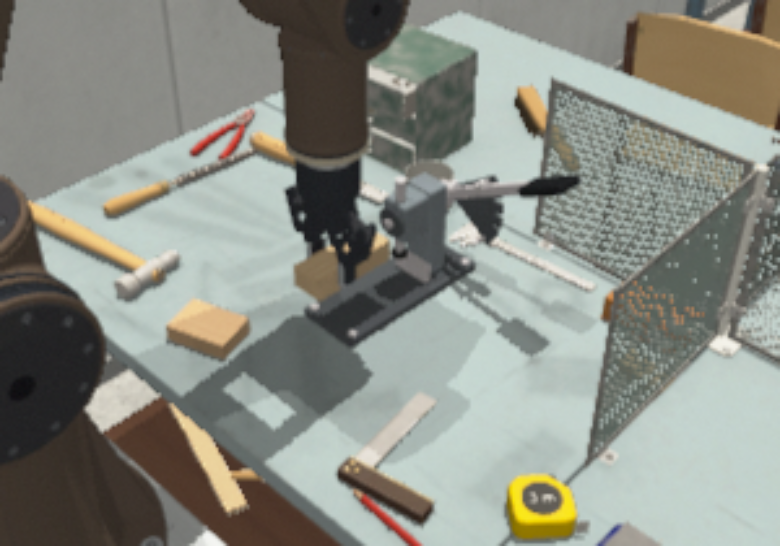

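The offcut hangs level in the fingers at about (345,270), in line with the bed and clear of the head.

```bash
python3 - <<'E'
from h import *
robot.move_straight(press(-.135,0,.046)); st("low")
robot.move_straight(press(-.095,0,.045),speed=.08); st("in")
for z in np.arange(.043,.037,-.001):
    robot.move_straight(press(-.095,0,z),speed=.03); s=st("set")
    if s["contact_force"][2]>3: break
robot.move_gripper(.07); st("open")
robot.move_straight(press(-.095,0,.14)); 
robot.goto(press(-.158,0,.13),PR); robot.move_gripper(.01); st("behind")
c=eyes.camera("top"); cv2.imwrite("pics/t2.png",cv2.resize(c["image"][140:270,220:360],None,fx=4.5,fy=4.5)); np.savez("top2.npz",**c)
c=eyes.camera("scene"); cv2.imwrite("pics/s2.png",cv2.resize(c["image"][150:300,200:400],None,fx=3.9,fy=3.9))
E
```

```text
low t6.0 [0.4539 0.0272 0.0462] F [ 1.  -0.5 -0.5] w0.0454 g51
in t6.7 [0.4934 0.026  0.045 ] F [-0.6 -0.1 -1.9] w0.0452 g51
set t6.9 [0.4933 0.0261 0.0429] F [-0.5  0.  -1.5] w0.0450 g51
set t7.2 [0.4937 0.0261 0.0419] F [-0.1  0.5 -1.8] w0.0451 g51
set t7.4 [0.4939 0.0261 0.041 ] F [ 0.2 -0.9 -0.3] w0.0453 g51
set t7.7 [0.4939 0.026  0.0407] F [-3.6 -0.3 21.3] w0.0450 g54
open t8.0 [0.4938 0.026  0.0399] F [-0.2  0.8  0.2] w0.0700 g0
behind t9.8 [0.4309 0.0277 0.13  ] F [-0.3  0.1  0.7] w0.0100 g0
```

View pics/s2.png

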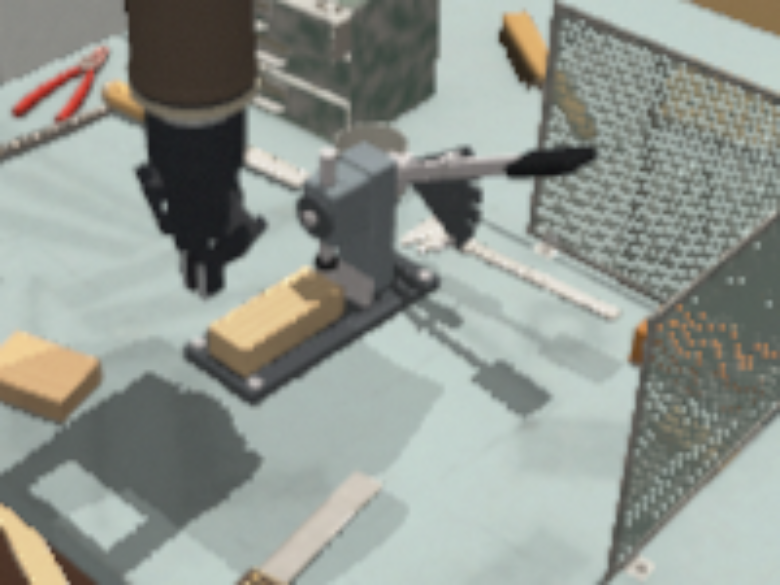

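The offcut lies free and square on the bed at about (275,320), short of the stop. The fingers stand behind its free end, ready to push.

```bash
python3 - <<'E'
from h import *
robot.move_straight(press(-.158,0,.047),speed=.2); st("low")
robot.move_straight(press(-.140,0,.047),speed=.08); st("a")
for x in np.arange(-.138,-.118,.001):
    robot.move_straight(press(x,0,.047),speed=.03); s=st("%.3f"%x)
    if s["contact_force"][0]<-6: break
c=eyes.camera("scene"); cv2.imwrite("pics/s3.png",cv2.resize(c["image"][180:280,220:350],None,fx=5.8,fy=5.8))
E
```

```text
low t10.5 [0.4307 0.0277 0.0472] F [-1.3 -0.2 -0.6] w0.0101 g0
a t10.8 [0.4497 0.0272 0.0477] F [-0.7  0.5 -0.3] w0.0098 g0
-0.138 t11.1 [0.4507 0.0272 0.0471] F [0.7 0.1 0.3] w0.0099 g0
-0.137 t11.3 [0.4518 0.0271 0.047 ] F [0.2 0.4 0.2] w0.0099 g0
-0.136 t11.6 [0.4529 0.0271 0.047 ] F [-0.2  0.6  0.9] w0.0101 g0
-0.135 t11.8 [0.4539 0.0271 0.047 ] F [-0.8  0.2  0.3] w0.0097 g0
-0.134 t12.1 [0.455  0.0271 0.047 ] F [ 0.  -0.3 -0.3] w0.0103 g0
-0.133 t12.3 [0.456  0.0271 0.047 ] F [ 0.2  0.3 -0.2] w0.0099 g0
-0.132 t12.6 [0.457 0.027 0.047] F [ 0.3  0.8 -0.3] w0.0101 g0
-0.131 t12.8 [0.458 0.027 0.047] F [ 0.2 -0.1  0.1] w0.0099 g0
-0.130 t13.1 [0.459 0.027 0.047] F [0.6 0.2 0.5] w0.0101 g0
-0.129 t13.3 [0.46   0.0269 0.047 ] F [0.6 0.  0.2] w0.0099 g0
-0.128 t13.6 [0.4609 0.0269 0.047 ] F [-0.2 -0.3  0.4] w0.0102 g0
-0.127 t13.8 [0.461  0.0269 0.0469] F [-5.5  0.5  3.2] w0.0102 g3
-0.126 t14.1 [0.4611 0.0269 0.0468] F [-8.9  0.5  5.9] w0.0099 g5
```

View pics/s3.png

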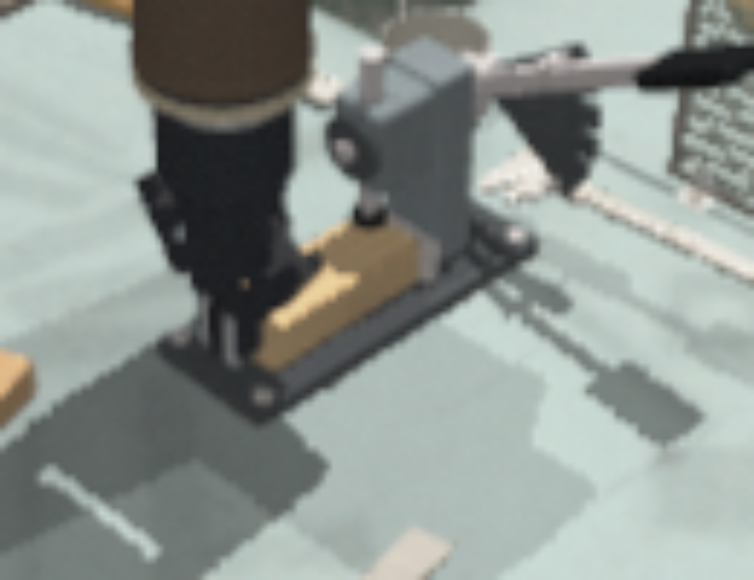

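The offcut's end is against the stop at about (425,250), and the push force rose sharply there. Next I'll back off, verify from the top, and go above the paddle.

```bash
python3 - <<'E'
from h import *
robot.move_straight(press(-.15,0,.047),speed=.1)
robot.move_straight(press(-.15,0,.29),speed=.25)
LR=toolrot(np.pi/2+PY)
robot.goto(press(.06,-.168,.29),LR); robot.move_gripper(0.); st("over paddle")
c=eyes.camera("top"); im=c["image"].astype(int); np.savez("top3.npz",**c)
v,u=np.mgrid[:420,:560]; w=biggest((u>250)&(u<290)&(v>190)&(v<262)&(im[...,2]-im[...,0]>25))
g=im.sum(-1); rows=np.arange(226,240)
cl=lambda z,uv:cast(c,uv,z)
W=[];B=[]
for k in rows:
    uu=np.nonzero(w[k])[0]; W.append([(uu.min()+uu.max())/2,k])
    b=np.nonzero((g[k,245:292]<300)|w[k,245:292])[0]+245; B.append([(b.min()+b.max())/2,k])
A=cast(c,W,.042)[:,:2]-PO; Bc=cast(c,B,.012)[:,:2]-PO
f=lambda Q:(np.cos(PY)*Q[:,1]-np.sin(PY)*Q[:,0])*1000
print("block y in press",f(A).round(1),"bed centre",f(Bc).round(1))
vs,us=np.nonzero(w); print("free end x", (cast(c,[[268,vs.max()+.5]],.042)[0,:2]-PO)*1000)
cv2.imwrite("pics/t3.png",cv2.resize(c["image"][130:270,230:370],None,fx=4.2,fy=4.2))
E
```

```text
over paddle t17.0 [ 0.6442 -0.145   0.2905] F [ 0.4 -0.1  0.1] w-0.0002 g0
block y in press [-0.7 -0.7 -0.7 -0.7 -0.7 -0.7 -0.7 -0.7 -0.7 -0.7 -0.7 -0.7 -0.7 -0.7] bed centre [-15.2 -15.2 -15.2 -15.2 -15.2 -15.2 -15.2 -15.2 -15.2 -15.2 -15.2 -15.2
 -15.2 -15.2]
free end x [-121.33756147    0.9193466 ]
```

View pics/t3.png

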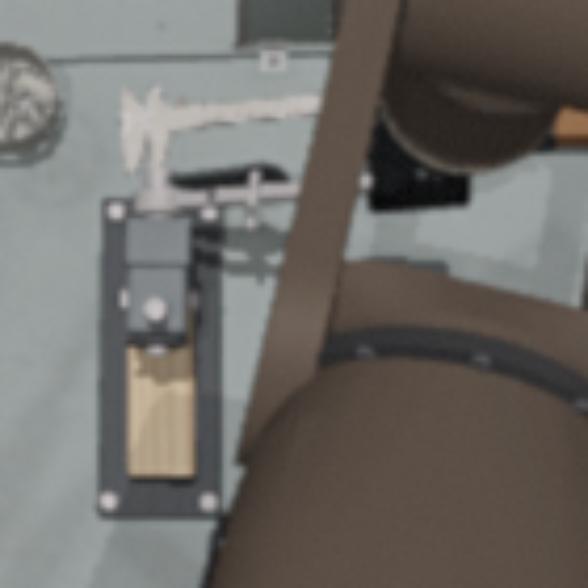

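```bash
cat >> h.py <<'E'
def lev(q,gap=0.):
    """TCP pose, tool square on the paddle's upper face at lever angle q"""
    th=.5-q; d=np.array([0,-np.cos(th),np.sin(th)]); n=np.array([0,np.sin(th),np.cos(th)])
    p=np.array([.06,0,.115])+.19*d+(.007+.025+gap)*n
    Rz=R.from_euler("z",PY).as_matrix(); z=-Rz@n; y=Rz@(-d); x=np.cross(y,z)
    return press(*p), R.from_matrix(np.stack([x,y,z],1)).as_rotvec()
E
python3 - <<'E'
from h import *
for q in np.arange(0,.81,.15): p,o=lev(q,.02 if q==0 else 0); j=solve_ik(p,o); print(round(q,2),p.round(3),None if j is None else np.round(j,2))
robot.goto(*lev(0,.025)); st("pre")
for g in np.arange(.015,-.008,-.002):
    p,o=lev(0,g); robot.move_straight(p,o,speed=.05); s=st("gap %.3f"%g)
    if s["contact_force"][2]>2: break
E
```

```text
0.0 [ 0.645 -0.12   0.252] [ 0.02  0.53  1.64 -0.57  1.08 -1.22]
0.15 [ 0.644 -0.145  0.21 ] [-0.09  0.55  1.67 -0.43  0.95 -1.38]
0.3 [ 0.644 -0.158  0.184] [-0.18  0.56  1.67 -0.25  0.9  -1.57]
0.45 [ 0.644 -0.166  0.156] [-0.27  0.6   1.66 -0.06  0.87 -1.78]
0.6 [ 0.644 -0.17   0.128] [-0.35  0.65  1.64  0.12  0.88 -1.98]
0.75 [ 0.644 -0.17   0.099] [-0.42  0.72  1.62  0.29  0.92 -2.16]
pre t17.7 [ 0.6451 -0.1168  0.2563] F [0.1 0.2 0.2] w0.0003 g0
gap 0.015 t18.0 [ 0.6447 -0.1235  0.2472] F [-0.4 -0.2  0.3] w-0.0002 g0
gap 0.013 t18.3 [ 0.645  -0.1233  0.2456] F [ 0.5 -0.5 -0.1] w-0.0000 g0
gap 0.011 t18.5 [ 0.6449 -0.124   0.2437] F [-0.1  0.2  0.4] w0.0002 g0
gap 0.009 t18.8 [ 0.6449 -0.125   0.2419] F [-0.1 -0.3  0.3] w0.0000 g0
gap 0.007 t19.0 [ 0.6449 -0.126   0.2402] F [-0.6 -0.4 -1.1] w0.0003 g0
gap 0.005 t19.3 [ 0.6448 -0.127   0.2384] F [-0.5  0.2 -0.7] w-0.0001 g0
gap 0.003 t19.5 [ 0.6448 -0.1279  0.2367] F [ 0.4  0.1 -0. ] w-0.0000 g0
gap 0.001 t19.8 [ 0.6448 -0.1289  0.2349] F [ 0.1 -0.   0.3] w-0.0001 g0
gap -0.001 t20.0 [ 0.645  -0.1298  0.2334] F [0.6 0.2 2.5] w-0.0001 g1
```

```bash
cat >> h.py <<'E'
def qof():
    s=sensors.get_state(); Rt=R.from_rotvec(s["eef_rot"]).as_matrix(); tip=s["tool_pos"]+.025*Rt[:,2]
    c,sn=np.cos(PY),np.sin(PY); r=tip[:2]-PO; y=-sn*r[0]+c*r[1]; z=tip[2]-.115
    rad=np.hypot(y,z); return .5-(np.arctan2(z,-y)-np.arcsin(min(1,.007/rad))), rad
E
python3 - <<'E'
from h import *
print("q",qof())
for q in np.r_[np.arange(.05,.70,.05),.70,.725,.75]:
    p,o=lev(q); robot.move_straight(p,o,speed=.06); s=sensors.get_state()
    print("%.3f"%q,"qof %.3f rad %.3f"%qof(),np.round(s["contact_force"],1),"t%.1f"%s["t"])
robot.wait(.5); print(qof()); st()
c=eyes.camera("scene"); cv2.imwrite("pics/s4.png",cv2.resize(c["image"][150:300,220:400],None,fx=4,fy=4)); np.savez("scene4.npz",**c)
E
```

```text
q (np.float64(0.004632108037180838), np.float64(0.19015555946305088))
0.050 qof 0.049 rad 0.191 [0.  2.5 3.6] t20.3
0.100 qof 0.099 rad 0.190 [-0.5  0.9  4.3] t20.6
0.150 qof 0.150 rad 0.190 [-1.3 -0.3  4. ] t20.9
0.200 qof 0.200 rad 0.190 [-1.2 -0.3  3.5] t21.2
0.250 qof 0.249 rad 0.190 [-0.6  0.7  3.9] t21.5
0.300 qof 0.298 rad 0.190 [-0.8  0.4  6. ] t21.9
0.350 qof 0.348 rad 0.190 [0.4 0.4 5.4] t22.2
0.400 qof 0.399 rad 0.190 [-0.6 -0.9  3.2] t22.5
0.450 qof 0.450 rad 0.190 [-1.3 -0.4  4.2] t22.8
0.500 qof 0.499 rad 0.190 [-1.6  0.5  5.7] t23.1
0.550 qof 0.548 rad 0.190 [-0.5  0.8  7.3] t23.4
0.600 qof 0.598 rad 0.190 [0.3 0.1 7.3] t23.7
0.650 qof 0.649 rad 0.190 [-0.7 -1.8  6.5] t24.0
0.700 qof 0.699 rad 0.190 [-0.8 -1.1  5.8] t24.3
0.725 qof 0.723 rad 0.190 [ 0.7 -0.6  7.1] t24.6
0.750 qof 0.747 rad 0.190 [1.  0.5 8.1] t24.8
(np.float64(0.7459007089568779), np.float64(0.18996408982719604))
 t25.3 [ 0.6439 -0.1698  0.0998] F [-0.  -0.3  7.8] w-0.0000 g4
```

View pics/s4.png

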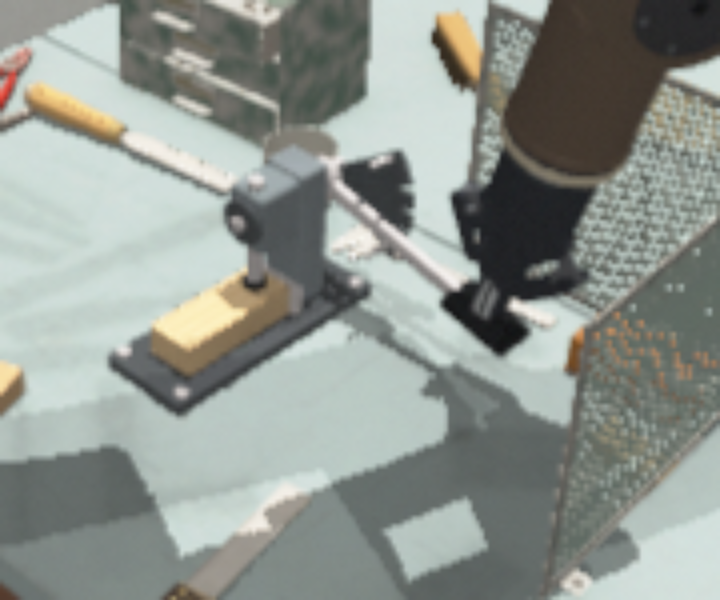

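The fingers hold the paddle at about (487,310). The pad sits on the offcut at (257,283), the offcut is still square against the stop, and 7.8 N at q = 0.746 matches the third notch.

```bash
python3 -c "
from h import *
print(robot.close_job())"
```

```text
the job is handed in; nothing more can be done
None
```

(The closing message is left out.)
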